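Pin the scent-sample tier to its display base

ROBOT

A 6-joint arm with a two-finger parallel gripper is mounted at the origin on the work surface. World frame = base frame: x ahead of the robot, y to its left, z up, the work surface at z = 0. Lengths are in m, angles in rad, forces in N, time in s.
With the tool pointing down it reaches from about 0.35 to 0.775 m from the base axis. Payload 5.5 kg.
Tool frame: the origin (TCP) lies on the centre line of the jaws, within the pads' length; the fingertips stand 11 mm ahead of it and the grasp point (between the pads) lies 8 mm behind it; z points along the fingers, y is the line along which they close (so a half turn about z gives the same grasp; the last joint's range is limited). The gripper opens to 85 mm and grips with 20 to 120 N. Pads are 22 mm wide; open, the fingers measure 114 mm over their backs; the gripper's body (76 mm by 85 mm) begins 54 mm behind the grasp point. The pads swing forward as they close: fully open they stand 13 mm farther back than shut.
Start: joints at [1.085, 0.313, 0.046, 1.304, 0, 1.431], TCP at [0.195, 0.541, 0.242] pointing down, gripper open.
Joint ranges: [-2.76, 2.76], [-0.86, 1.69], [-1.03, 1.26], [-2.2, 2.34], [-1.47, 1.5], [-3.14, 3.14]. Speed limits (rad/s): [2.57, 2.57, 3.14, 3.14, 3.14, 3.14].

INTERFACE

Orientations are given as a unit quaternion [w, x, y, z].
In Python, from workcell import get_state, eyes, env gives the robot as it stands.
- The arm moves only by the shell command python3 -m inch 'ROWS' [OPENING] [FORCE]. ROWS is JSON, one flat list of numbers, 4 for each row, row after row: the shift along the tool's x, y, z in cm, then the turn about the tool's z in rad. A call has exactly 5 rows; each row shifts and turns the commanded pose from where the row before left it, along the tool's axes as they then stand; what a row does not reach is not made up. A row lasts 1/12 s, in which the tool goes at most 41.7 mm and 7.16 degrees, less where a joint would pass 70% of its speed; a pose out of reach is approached as far as the arm can. A call is refused whole if a number of a shift passes 4.17 or a number of a turn 0.125, either way. A call with a gripper value outside its range is refused whole. OPENING is the opening, from -1 (shut) to 1 (fully open), set as the call begins (- or left out, the last holds). The fingers move at their own pace and stop on an object; FORCE is the grip in N (left out, the last holds). Time passes only in rows, so rows that do not move let the fingers close, or fill a call up. It gives the time, the measured TCP pose, the force, the opening and the grip force at its end, in the units of the state.
- get_state(): the state, without advancing time (a new reading comes with each control period).
- eyes.read_camera(name): name is "side" or "top"; returns the picture (480x640x3 uint8, red, green, blue); there is no depth.
- eyes.camera_info(name): a dict with "fovy" (degrees; the focal length in pixels is half the picture's height over the tangent of half this angle, whatever the lens; pixels are square), "cx", "cy" (the principal point, pixels), "xyz" and "orientation" of the camera in the world. Camera axes: x right, y down, z forward; pixel columns grow to the right and rows downward; lengths in m; the calibration is good to about 2 mm. A picture is of the moment at which its call begins. camera_info takes no time and is no camera call.
- env.hand_in(): hands the job in; it is judged then, once.
The state is a dict: "clock": time; "joint_pos": joint angles; "qvel": joint speeds; "tau": joint torques, N m; "tcp_pos": TCP position; "orientation": TCP orientation; "wrist_force": force on the tool from outside, world axes, zero at the start; "ft_torque": the same for the moment, N m; "finger_gap": finger opening in m; "grip_force": force on a finger pad.
Only numpy, scipy, OpenCV 4.12 (cv2) and the standard library are available. Lean on these libraries where they do the work, as an engineer would, in place of code of your own. Each camera call takes 0.05 s, during which the arm holds its last target. There are 200 camera calls.

TASK

Take the tall-knobbed pin out of the rack, push it through the hole in the loose tier board and, shifting board and pin together gently until you feel the hidden socket hole in the base underneath, press the pin fully home so that its collar sits flush on the board. Press gently throughout, 40 N at the very most, keep the board flat on its base, let go at the end, and leave the other peg, the bottle and the cup alone.

Things in the scene. Friction and masses are not known exactly. Their poses are not given: they have to be found in the camera images.
- pin_mid (a point): The pin, 100 mm tall, 90 g, upright in one of the rack's holes, hanging by its collar: steel shaft 12 mm in diameter, 58 mm long; above it a steel collar 28 mm in diameter, 4 mm thick; on top a round pale-wood knob 22 mm in diameter, 38 mm tall, to hold it by. Point on its axis half-way up: 8 mm below the collar's underside, 31 mm below the knob's middle. z: foot to knob.
- pin_tip (a point): Point on the pin's axis at the very foot of the shaft. The foot tapers to 9 mm in diameter over its last 4 mm.
- pin_collar (a point): Point on the pin's axis in the underside of the collar, 58 mm above the foot.
- stub_mid (a point): Another, shorter peg in the rack's other hole, to be left alone: same shaft and collar diameters, but 30 mm shaft and a knob only 14 mm tall. Point on its axis half-way up (24 mm above its foot).
- rack_top (a point): Dark wooden rack block, 70 mm (x) by 160 mm (y) by 72 mm tall, fixed to the table, with two holes 16 mm in diameter and 66 mm deep, 40 mm either way along its y from this point, the centre of its top. Which hole has the pin varies.
- base: Dark wooden display base under the tier board, hollow, 130 mm (x) by 210 mm (y) by 60 mm tall, fixed to the table; origin at the centre of its underside, z up. In the middle of its 4 mm thick top is a window 36 mm square, under which lies the steel socket block.
- base_top (a point): Centre of the base's top. 4 mm below it is the flat top of a fixed steel block with one 14 mm hole, 1.5 mm chamfer. The hole's centre is 6 mm from the base's vertical centre line, in an unknown direction, new each time: unseen, feel for it with the pin; never under the tier's hole at first. In it a stiff follower meets the foot 14 mm before home, gives at about 6 N and stays down.
- tier_hole (a point): Loose wooden tier board, 140 (x) by 220 (y) by 12 mm, about 0.25 kg, lying on the base, with four fixed cups (34 mm wide, 38 mm tall) at 38 mm along x and 85 mm along y either way from the middle. In its middle a through hole 15 mm in diameter, 1.5 mm chamfer. Point: centre of its mouth, 72 mm above the table. The board slides on the base with a pin in its hole.
- spray_mid (a point): Bystander: amber spray bottle, 40 mm in diameter and 130 mm tall, standing loose; point half-way up.
- scoop_mid (a point): Bystander: small open wooden cup, 48 mm in diameter and 50 mm tall, standing loose; point half-way up.
Mind the look-alikes: they are no part of the job. What is shaped like the part that bears pin_mid but black, pink or yellow is not meant.

How it is judged:
On the way, in this order (a step that is already met when the one before it is completed fails the run):
1. the pin is lifted out of the rack, its foot above the rack's top (z of pin_tip in the frame of rack_top above 0.005 m), for 0.1 s.
2. the pin's foot has entered the tier's hole (z of pin_tip in the frame of tier_hole below -0.004 m and horizontal distance between pin_tip and tier_hole below 0.006 m), for 0.1 s.
At the end, for the whole second after the job is handed in: Pin released, at rest, through tier and base: collar within 3 mm of the board's top and 4 mm of the hole's axis, foot under 18 mm above the base's underside, tilt under 0.07 rad; board flat on the base (hole mouth 69 to 75 mm up, tilt under 0.05 rad) (z of pin_collar in the frame of tier_hole below 0.003 m and horizontal distance between pin_collar and tier_hole below 0.004 m and z of pin_tip in the frame of base below 0.018 m and angle between pin_mid's own z axis and vertical below 0.07 rad and z of tier_hole in the frame of base between 0.069 and 0.075 m and angle between tier_hole's own z axis and vertical below 0.05 rad and linear speed of pin below 0.01 m/s); the robot touches nothing.
It fails at once if the pin presses on the base or its socket with more than 40 N (contact force between pin and base above 40 N).
It fails at once if the pin presses on the tier board with more than 40 N (contact force between pin and tier above 40 N).
It fails at once if the tier is tipped by more than 0.15 rad (angle between tier_hole's own z axis and vertical above 0.15 rad).
It fails at once if the other peg, the bottle or the cup is moved by more than 20 mm (distance of any of stub_mid, spray_mid, scoop_mid from where it was at the start of the episode above 0.02 m).
It also fails if it takes over 61 s, if anything falls off the work surface, if the arm or the gripper's body presses on something with over 40 N, if the wrist force passes 120 N, or if a joint passes its speed limit or range.

## Working session

There is one attempt and no reset: what is moved stays moved. The work goes in short steps, Python scripts to look and compute and a shell command to move; the robot and the scene stay as the last step left them, time stands still between calls to the robot, and variables do not carry over. Pictures are saved under pics/ and viewed, at most 10 in all, crops included, and the job is handed in when it is done.

```bash
mkdir -p pics; ls
python3 - <<'E'
from workcell import get_state, eyes, env
import cv2
s=get_state(); print(s)
for n in("side","top"):
    print(n,eyes.camera_info(n))
    cv2.imwrite(f"pics/{n}0.png",eyes.read_camera(n)[:,:,::-1])
E
```

```text
pics
{'clock': 0.0, 'joint_pos': array([ 1.08534171e+00,  3.14026617e-01,  4.49501525e-02,  1.30357712e+00,
       -7.46726895e-06,  1.43120797e+00]), 'qvel': array([ 0.0004002 ,  0.00086231,  0.00107138, -0.00122032, -0.00068685,
       -0.00015901]), 'tau': array([ 7.26192156e-04, -4.80623281e+01,  2.98535782e+01,  1.95620977e-02,
       -1.99672172e-04,  8.80238868e-07]), 'tcp_pos': array([0.19470317, 0.54050558, 0.24138214]), 'orientation': array([-2.81961923e-04,  1.72072385e-01,  9.85083870e-01, -8.84793535e-04]), 'wrist_force': array([-0.08559745,  0.73185619, -0.01753617]), 'ft_torque': array([ 0.01324789, -0.0472004 , -0.01844445]), 'grip_force': 0.0, 'finger_gap': 0.08514586202182786}
side {'fovy': 56.0384408992261, 'cx': 324.6140580904561, 'cy': 239.433235709208, 'xyz': array([ 0.46919398, -0.72177636,  0.45608884]), 'orientation': array([-0.49095235,  0.86777924, -0.06847068,  0.0351673 ])}
top {'fovy': 50.33634475554376, 'cx': 318.7874559589077, 'cy': 228.43873810753257, 'xyz': array([ 0.33217985, -0.10639701,  1.11542167]), 'orientation': array([ 0.07129696, -0.69282688,  0.714038  , -0.07111535])}
```

View pics/side0.png

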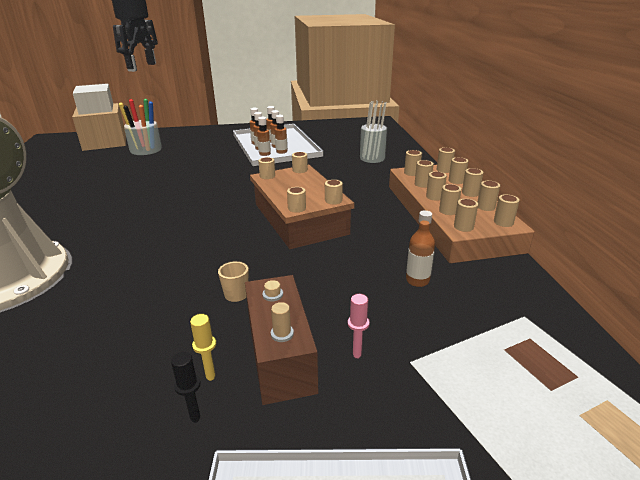

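View pics/top0.png

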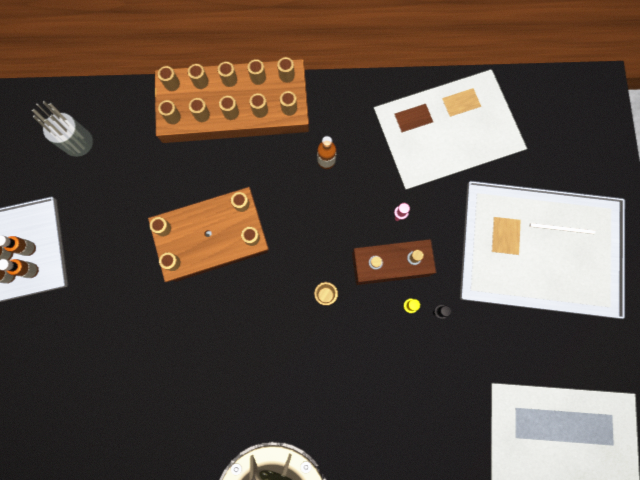

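The side view shows the tall pin in the rack hole nearer the camera, with its knob at (281,320) and collar at (282,335). The stub is at (272,290). In the top view the pin knob is at (417,256), the tier hole at (208,233) and the rack around (395,260).

```bash
cat > h.py <<'E'
from workcell import get_state, eyes, env
import cv2, numpy as np
from scipy.spatial.transform import Rotation as R
def rot(q): return R.from_quat(np.roll(q,-1)).as_matrix()
def ray(n,uv):
    c=eyes.camera_info(n); f=240/np.tan(np.radians(c['fovy']/2))
    d=rot(c['orientation'])@np.array([(uv[0]-c['cx'])/f,(uv[1]-c['cy'])/f,1])
    return np.array(c['xyz']),d
def plane(n,uv,z):
    o,d=ray(n,uv); return o+d*(z-o[2])/d[2]
def tri(uvs,uvt):
    (a,d),(b,e)=ray('side',uvs),ray('top',uvt)
    t=np.linalg.lstsq(np.c_[d,-e],b-a,rcond=None)[0]
    p,q=a+d*t[0],b+e*t[1]; return (p+q)/2,np.linalg.norm(p-q)*1e3
def proj(n,p):
    c=eyes.camera_info(n); f=240/np.tan(np.radians(c['fovy']/2))
    v=rot(c['orientation']).T@(np.array(p)-c['xyz']); return np.array([c['cx']+f*v[0]/v[2],c['cy']+f*v[1]/v[2]])
def go(p,yaw=None):
    "deltas (cm) in tool axes to TCP p; turn so tool y lies along world angle yaw"
    s=get_state(); M=rot(s['orientation']); d=M.T@(np.array(p)-s['tcp_pos'])*100
    y=np.arctan2(M[1,1],M[0,1]); t=0
    if yaw is not None: t=-((yaw-y+np.pi/2)%np.pi-np.pi/2)
    print('shift now-axes cm',d.round(2),'turn',round(t,3),'toolx',M[:2,0].round(3),'tooly',M[:2,1].round(3),'tilt',np.degrees(np.arccos(-M[2,2])).round(2))
def zoom(n,x,y,w,h,k,name):
    im=eyes.read_camera(n)[y:y+h,x:x+w,::-1]
    cv2.imwrite(name,cv2.resize(im,None,fx=k,fy=k,interpolation=cv2.INTER_CUBIC))
E
python3 - <<'E'
from h import *
t=cv2.imread('pics/top0.png');s=cv2.imread('pics/side0.png')
def big(im,box,lo,hi):
    x,y,w,h=box; m=cv2.inRange(cv2.cvtColor(im[y:y+h,x:x+w],cv2.COLOR_BGR2HSV),lo,hi)
    cs,_=cv2.findContours(m,cv2.RETR_EXTERNAL,cv2.CHAIN_APPROX_NONE); c=max(cs,key=cv2.contourArea)+np.array([x,y]); return c
for n,im,b in(('kt',t,(400,240,40,40)),('ks',s,(260,295,45,50))):
    c=big(im,b,(8,60,130),(30,255,255)); print(n,cv2.boundingRect(c),cv2.minEnclosingCircle(c),cv2.contourArea(c))
c=big(t,(140,180,135,105),(3,90,90),(25,255,255)); r=cv2.minAreaRect(c);print('tier',r)
bp=cv2.boxPoints(r); P=np.array([plane('top',p,.072) for p in bp]);print(P.round(4),P.mean(0),[np.linalg.norm(P[i]-P[i-1]).round(4) for i in range(4)],[np.degrees(np.arctan2(*(P[i]-P[i-1])[[1,0]])).round(1) for i in range(4)])
g=cv2.cvtColor(t,cv2.COLOR_BGR2HSV)[222:245,197:220]; m=(g[:,:,1]<110).astype(np.uint8); print(m)
ys,xs=np.nonzero(m); print('hole', plane('top',(197+xs.mean(),222+ys.mean()),.072))
print('pin',plane('top',(417,256),.114),tri((281,306),(417,256)))
E
python3 - <<'E'
import cv2
a=cv2.imread('pics/top0.png')[225:295,340:450];b=cv2.imread('pics/side0.png')[270:360,230:330]
a=cv2.resize(a,(660,420)) if 0 else cv2.resize(a,(400,255),interpolation=2);b=cv2.resize(b,(400,360),interpolation=2)
import numpy as np
c=np.zeros((360,800,3),np.uint8);c[:255,:400]=a;c[:,400:]=b;cv2.imwrite('pics/z1.png',c)
E
```

```text
kt (411, 249, 13, 12) ((417.25, 254.5), 6.270068168640137) 99.0
ks (271, 302, 18, 35) ((281.0, 319.0), 17.262775421142578) 465.0
tier ((206.69219970703125, 234.0042266845703), (66.70447540283203, 109.33280944824219), 72.8240966796875)
[[ 0.5784  0.2549  0.072 ]
 [ 0.642   0.0358  0.072 ]
 [ 0.5038 -0.0046  0.072 ]
 [ 0.4435  0.2095  0.072 ]] [0.54192232 0.12390407 0.072     ] [np.float64(0.1424), np.float64(0.2282), np.float64(0.144), np.float64(0.2224)] [np.float64(18.6), np.float64(-73.8), np.float64(-163.7), np.float64(105.7)]
[[0 0 0 0 0 0 0 0 0 0 0 0 0 0 0 0 0 0 0 0 0 0 0]
 [0 0 0 0 0 0 0 0 0 0 0 0 0 0 0 0 0 0 0 0 0 0 0]
 [0 0 0 0 0 0 0 0 0 0 0 0 0 0 0 0 0 0 0 0 0 0 0]
 [0 0 0 0 0 0 0 0 0 0 0 0 0 0 0 0 0 0 0 0 0 0 0]
 [0 0 0 0 0 0 0 0 0 0 0 0 0 0 0 0 0 0 0 0 0 0 0]
 [0 0 0 0 0 0 0 0 0 0 0 0 0 0 0 0 0 0 0 0 0 0 0]
 [0 0 0 0 0 0 0 0 0 0 0 0 0 0 0 0 0 0 0 0 0 0 0]
 [0 0 0 0 0 0 0 0 0 0 0 0 0 0 0 0 0 0 0 0 0 0 0]
 [0 0 0 0 0 0 0 0 0 0 0 0 0 0 0 0 0 0 0 0 0 0 0]
 [0 0 0 0 0 0 0 0 0 1 1 1 1 1 0 0 0 0 0 0 0 0 0]
 [0 0 0 0 0 0 0 0 0 1 1 1 1 1 1 0 0 0 0 0 0 0 0]
 [0 0 0 0 0 0 0 0 0 1 1 1 1 1 1 0 0 0 0 0 0 0 0]
 [0 0 0 0 0 0 0 0 0 1 1 1 1 1 1 0 0 0 0 0 0 0 0]
 [0 0 0 0 0 0 0 0 0 1 1 1 1 1 0 0 0 0 0 0 0 0 0]
 [0 0 0 0 0 0 0 0 0 0 1 1 0 0 0 0 0 0 0 0 0 0 0]
 [0 0 0 0 0 0 0 0 0 0 0 0 0 0 0 0 0 0 0 0 0 0 0]
 [0 0 0 0 0 0 0 0 0 0 0 0 0 0 0 0 0 0 0 0 0 0 0]
 [0 0 0 0 0 0 0 0 0 0 0 0 0 0 0 0 0 0 0 0 0 0 0]
 [0 0 0 0 0 0 0 0 0 0 0 0 0 0 0 0 0 0 0 0 0 0 0]
 [0 0 0 0 0 0 0 0 0 0 0 0 0 0 0 0 0 0 0 0 0 0 0]
 [0 0 0 0 0 0 0 0 0 0 0 0 0 0 0 0 0 0 0 0 0 0 0]
 [0 0 0 0 0 0 0 0 0 0 0 0 0 0 0 0 0 0 0 0 0 0 0]
 [0 0 0 0 0 0 0 0 0 0 0 0 0 0 0 0 0 0 0 0 0 0 0]]
hole [0.5424664 0.1210355 0.072    ]
pin [ 0.47543107 -0.30175214  0.114     ] (array([ 0.47778639, -0.30175128,  0.11339412]), np.float64(4.5056286477857235))
```

View pics/z1.png

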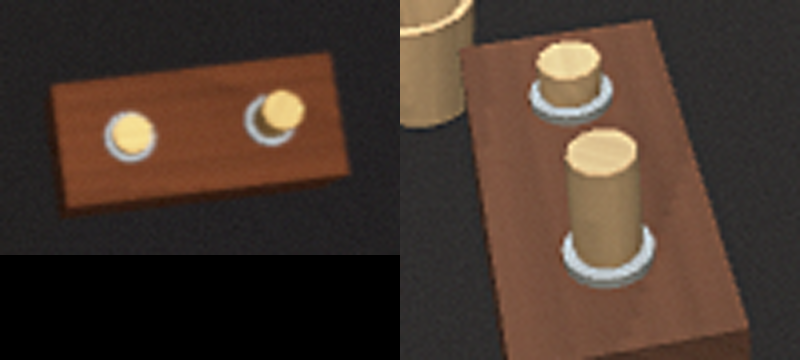

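```bash
python3 -m inch '[0,0,0,0.12,0,0,0,0.12,0,0,0,0.12,0,0,0,0.12,0,0,0,0.12]'; python3 -m inch '[0,0,0,0.12,0,0,0,0.12,0,0,0,0.105,0,0,0,0,0,0,0,0]'
python3 - <<'E'
from h import *
k=(340,225); f=110/400; j=(230,270); g=.25
T=lambda u,v:(k[0]+u*f-.4,k[1]+v*f-.4); S=lambda u,v:(j[0]+(u-400)*g-.4,j[1]+v*g-.4)
print('collar top',plane('top',T(272,119),.076),'side',plane('side',S(609,247),.076))
print('knob top',plane('top',T(284,112),.114),'side',plane('side',S(601,153),.114))
print('stub',plane('top',T(133,132),.09),plane('side',S(568,62),.09))
go((.477,-.302,.24),np.radians(16))
E
```

```text
clock: 0.52
tcp_pos: [0.1948, 0.5407, 0.2418]
orientation: [0.0, 0.458, 0.889, -0.001]
wrist_force: [-0.4, 0.3, 0.1]
finger_gap: 0.0852
grip_force: 0.0
clock: 0.93
tcp_pos: [0.1948, 0.5408, 0.2419]
orientation: [0.0, 0.6, 0.8, -0.0]
wrist_force: [-0.2, -0.4, 0.7]
finger_gap: 0.085
grip_force: 0.0
collar top [ 0.47828782 -0.30364783  0.076     ] side [ 0.47878032 -0.30384407  0.076     ]
knob top [ 0.4765857 -0.3032175  0.114    ] side [ 0.47842537 -0.30514815  0.114     ]
stub [ 0.4713772  -0.22328647  0.09      ] [ 0.47137164 -0.22647448  0.09      ]
shift now-axes cm [-88.81   3.56   0.24] turn 0.004 toolx [-0.279  0.96 ] tooly [0.96  0.279] tilt 0.04
```

```bash
python3 -m inch '[-2,2,0,0,-4,2,0,0,-4,2,0,0,-4,1,0,0,-4,1,0,0]'; python3 -m inch '[-4,0,0,0,-4,0,0,0,-4,0,0,0,-4,0,0,0,-4,0,0,0]';python3 -m inch '[-4,0,0,0,-4,0,0,0,-4,-1,0,0,-4,-1,0,0,-4,-1,0,0]';python3 -m inch '[-4,-1,0,0,-4,-0.4,0,0,-4,0,0,0,-4,0,0,0,-4,0,0,0]';python3 -m inch '[-4,0,0,0,-4,0,0,0,-2,0,0,0,-1,0,0,0,0,0,0,0]'
python3 - <<'E'
from h import *
go((.478,-.304,.108),np.radians(16)); print(get_state()['joint_pos'])
E
```

```text
clock: 1.35
tcp_pos: [0.3182, 0.3932, 0.242]
orientation: [0.0, 0.6, 0.8, -0.0]
wrist_force: [1.1, 0.5, 0.5]
finger_gap: 0.0849
grip_force: 0.0
clock: 1.77
tcp_pos: [0.3727, 0.2006, 0.2424]
orientation: [0.0, 0.6, 0.8, 0.0]
wrist_force: [1.0, 0.5, -0.2]
finger_gap: 0.0852
grip_force: 0.0
clock: 2.18
tcp_pos: [0.3988, 0.0, 0.2424]
orientation: [0.0, 0.6, 0.8, 0.0]
wrist_force: [0.4, -0.1, 0.3]
finger_gap: 0.085
grip_force: 0.0
clock: 2.6
tcp_pos: [0.4408, -0.1964, 0.2424]
orientation: [0.0, 0.601, 0.8, 0.0]
wrist_force: [0.3, 0.6, 0.8]
finger_gap: 0.0855
grip_force: 0.0
clock: 3.02
tcp_pos: [0.4714, -0.3017, 0.2414]
orientation: [-0.0, 0.602, 0.799, 0.0]
wrist_force: [0.5, 0.7, -0.2]
finger_gap: 0.0853
grip_force: 0.0
shift now-axes cm [-0.41  0.57 13.34] turn 0.0 toolx [-0.276  0.961] tooly [0.961 0.276] tilt 0.05
[-7.12746263e-01  2.84191136e-01  4.08771335e-03  1.29148467e+00
  2.14609518e-05  5.78510957e-01]
```

```bash
python3 -m inch '[-0.2,0.3,3,0,-0.2,0.3,3,0,0,0,3,0,0,0,2,0,0,0,1,0]'; python3 -m inch '[0,0,1.5,0,0,0,1.0,0,0,0,0.5,0,0,0,0,0,0,0,0,0]'
python3 - <<'E'
from h import *
go((.478,-.304,.091),np.radians(16)); 
zoom('side',180,200,200,150,4,'pics/s2.png')
E
```

```text
clock: 3.43
tcp_pos: [0.4764, -0.2987, 0.1195]
orientation: [-0.003, 0.6, 0.8, 0.0]
wrist_force: [-0.4, 0.4, 0.2]
finger_gap: 0.0853
grip_force: 0.0
clock: 3.85
tcp_pos: [0.4785, -0.3019, 0.093]
orientation: [0.0, 0.601, 0.799, 0.0]
wrist_force: [0.3, 0.2, 0.3]
finger_gap: 0.0852
grip_force: 0.0
shift now-axes cm [-0.19 -0.11  0.2 ] turn 0.001 toolx [-0.277  0.961] tooly [0.961 0.277] tilt 0.04
```

View pics/s2.png

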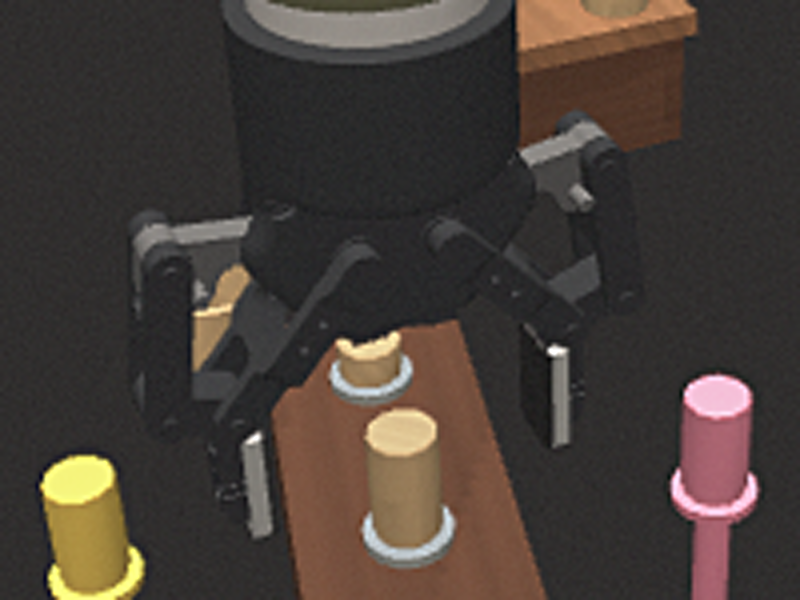

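The pads at (258,485) and (558,395) straddle the knob at (403,470), well clear of the stub and the pink and yellow look-alikes. I'll make a small correction and close.

```bash
python3 -m inch '[-0.2,-0.1,0.2,0,0,0,0,0,0,0,0,0,0,0,0,0,0,0,0,0]' -1 50; python3 -m inch '[0,0,0,0,0,0,0,0,0,0,0,0,0,0,0,0,0,0,0,0]';  python3 -m inch '[0,0,0,0,0,0,0,0,0,0,0,0,0,0,0,0,0,0,0,0]'; python3 -c "
from h import *
go((.478,-.304,.091))"
```

```text
clock: 4.32
tcp_pos: [0.4778, -0.3044, 0.0905]
orientation: [0.0, 0.602, 0.799, 0.0]
wrist_force: [-0.4, 0.3, -1.1]
finger_gap: 0.0258
grip_force: 0.0
clock: 4.73
tcp_pos: [0.478, -0.3044, 0.0906]
orientation: [0.0, 0.602, 0.799, -0.0]
wrist_force: [-0.8, -1.1, 2.6]
finger_gap: 0.0207
grip_force: 48.8
clock: 5.15
tcp_pos: [0.478, -0.3044, 0.0905]
orientation: [0.0, 0.602, 0.799, 0.0]
wrist_force: [-0.6, 0.1, 5.4]
finger_gap: 0.0206
grip_force: 48.8
shift now-axes cm [ 0.04  0.01 -0.05] turn 0 toolx [-0.276  0.961] tooly [0.961 0.276] tilt 0.03
```

```bash
python3 -m inch '[0,0,-0.5,0,0,0,-1.5,0,0,0,-3,0,0,0,-3.5,0,0,0,-3.5,0]'; python3 -m inch '[0,0,-1,0,0,0,0,0,1,0.5,0,0,2,1,0,0,3.5,1.6,0,0]'; python3 -m inch '[3.5,1.6,0,0,3.5,1.6,0,0,3.5,1.6,0,0,3.5,1.6,0,0,3.5,1.6,0,0]'; python3 -m inch '[3.5,1.6,0,0,3.5,1.6,0,0,3.5,1.6,0,0,3,1.4,0,0,1,0.5,0,0]'; python3 -m inch '[0,0,0,0,0,0,0,0,0,0,0,0,0,0,0,0,0,0,0,0]'
python3 - <<'E'
from h import *
go((.5425,.121,.16)); s=eyes.read_camera('side')[:,:,::-1];t=eyes.read_camera('top')[:,:,::-1]
cv2.imwrite('pics/s3.png',s);cv2.imwrite('pics/t3.png',t)
c=np.hstack([cv2.resize(s[60:260,220:370],(450,600),interpolation=2),cv2.resize(t[170:310,140:240],(350,490),interpolation=2)[:490]]) if 0 else cv2.resize(s[100:250,220:370],(600,600),interpolation=2)
cv2.imwrite('pics/z3.png',c)
E
```

```text
clock: 5.57
tcp_pos: [0.4769, -0.3034, 0.2103]
orientation: [-0.002, 0.602, 0.799, 0.0]
wrist_force: [0.6, -1.5, -1.0]
finger_gap: 0.0206
grip_force: 49.6
clock: 5.98
tcp_pos: [0.4885, -0.2336, 0.2172]
orientation: [-0.002, 0.603, 0.798, -0.0]
wrist_force: [1.9, 0.1, -0.9]
finger_gap: 0.0206
grip_force: 49.6
clock: 6.4
tcp_pos: [0.5161, -0.04, 0.2174]
orientation: [-0.002, 0.602, 0.799, -0.001]
wrist_force: [0.4, -0.1, -1.4]
finger_gap: 0.0209
grip_force: 49.6
clock: 6.82
tcp_pos: [0.5404, 0.1197, 0.2173]
orientation: [-0.002, 0.6, 0.8, -0.001]
wrist_force: [-0.3, -0.5, -0.9]
finger_gap: 0.0207
grip_force: 49.6
clock: 7.23
tcp_pos: [0.5423, 0.1136, 0.22]
orientation: [-0.0, 0.602, 0.798, -0.0]
wrist_force: [-0.3, 0.5, 0.1]
finger_gap: 0.0211
grip_force: 49.6
shift now-axes cm [0.7  0.23 6.  ] turn 0 toolx [-0.274  0.962] tooly [0.962 0.274] tilt 0.04
```

View pics/z3.png

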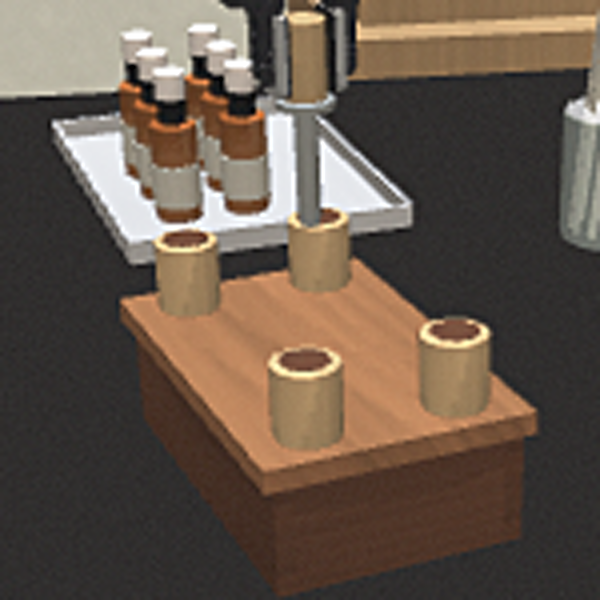

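The pin hangs straight in the jaws, with its foot at crop (309,222), i.e. side pixel (297,155). The cup rims are at crop (187,241), (320,218), (455,332) and (305,362).

Run:
```python
from h import *
f=lambda u,v:(220+u/4-.4,100+v/4-.4)
P=np.array([plane('side',f(*p),.11) for p in((187,241),(320,218),(455,332),(305,362))]);print('side cups',P[:,:2].round(4).tolist(),P.mean(0))
t=cv2.imread('pics/top0.png'); g=cv2.cvtColor(t,cv2.COLOR_BGR2HSV)
Q=[]
for u,v in((158,226),(239,201),(250,236),(168,262)):
    m=cv2.inRange(g[v-12:v+13,u-12:u+13],(3,0,0),(30,255,115)) # dark cup interior
    n,l,st,c=cv2.connectedComponentsWithStats(m); d=np.linalg.norm(c-12,axis=1)+1e3*(st[:,4]<20); d[0]=1e9; i=d.argmin(); Q.append(plane('top',c[i]+[u-12,v-12],.11)); print(st[i],c[i])
Q=np.array(Q);print('top cups',Q[:,:2].round(4).tolist(),Q.mean(0))
print('hole side px',proj('side',(.5425,.121,.072)),'foot exp',proj('side',(.5423,.1136,.1435)),'seen',f(309,222),'foot from seen',plane('side',f(309,222),.1435))
g=cv2.imread('pics/s3.png');
```

```text
side cups [[0.4839, 0.1893], [0.5569, 0.2116], [0.6034, 0.0495], [0.5304, 0.0279]] [0.54363475 0.11958824 0.11      ]
[ 0  0 14 25 63] [4.14285714 9.9047619 ]
[ 0  0 14  5 29] [5.13793103 1.34482759]
[23  0  2  6  8] [23.625  2.25 ]
[ 0  0  7 25 39] [ 2.33333333 12.53846154]
top cups [[0.5575, 0.2302], [0.6225, 0.0652], [0.5458, 0.0056], [0.4785, 0.2111]] [0.55106768 0.12800249 0.11      ]
hole side px [297.96979822 187.71874738] foot exp [296.91453201 155.65743446] seen (296.85, 155.1) foot from seen [0.54248562 0.11666842 0.1435    ]
```

```bash
python3 -m inch '[0.32,0.15,1,0,0.3,0.1,1.5,0,0,0,1.5,0,0,0,1.3,0,0,0,0.5,0]'; python3 -m inch '[0,0,0.3,0,0,0,0,0,0,0,0,0,0,0,0,0,0,0,0,0]'
python3 - <<'E'
from h import *
go((.543,.1203,.1365)); print(get_state()['wrist_force'])
f=lambda u,v:(220+u/4-.4,100+v/4-.4)
A=plane('side',f(285,595),0);B=plane('side',f(520,540),0);C=plane('side',f(145,415),0)
At=plane('side',f(275,493),.06)
print(A,At,B,C,np.linalg.norm(A-B),np.linalg.norm(A-C))
d=(B-A)/np.linalg.norm(B-A); n=np.array([-d[1],d[0],0]); print('base c',(A+B)/2+.105*n,np.degrees(np.arctan2(d[1],d[0])))
zoom('side',245,130,100,75,8,'pics/z4.png')
E
```

```text
clock: 7.75
tcp_pos: [0.5418, 0.1214, 0.1597]
orientation: [-0.001, 0.602, 0.799, -0.001]
wrist_force: [0.1, -0.5, -2.0]
finger_gap: 0.0205
grip_force: 49.6
clock: 8.17
tcp_pos: [0.5438, 0.1216, 0.1601]
orientation: [0.001, 0.602, 0.799, 0.001]
wrist_force: [0.4, -0.6, -2.0]
finger_gap: 0.0208
grip_force: 49.6
shift now-axes cm [-0.1  -0.11  2.36] turn 0 toolx [-0.276  0.961] tooly [0.961 0.276] tilt 0.1
[ 0.38925697 -0.64106077 -1.96164762]
[0.51431421 0.00590008 0.        ] [ 0.51172567 -0.00219929  0.06      ] [0.63476421 0.03823657 0.        ] [0.4531895  0.21025921 0.        ] 0.12471507126072011 0.21330467053489105
base c [0.5473145  0.12347748 0.        ] 15.02751725997095
```

View pics/z4.png

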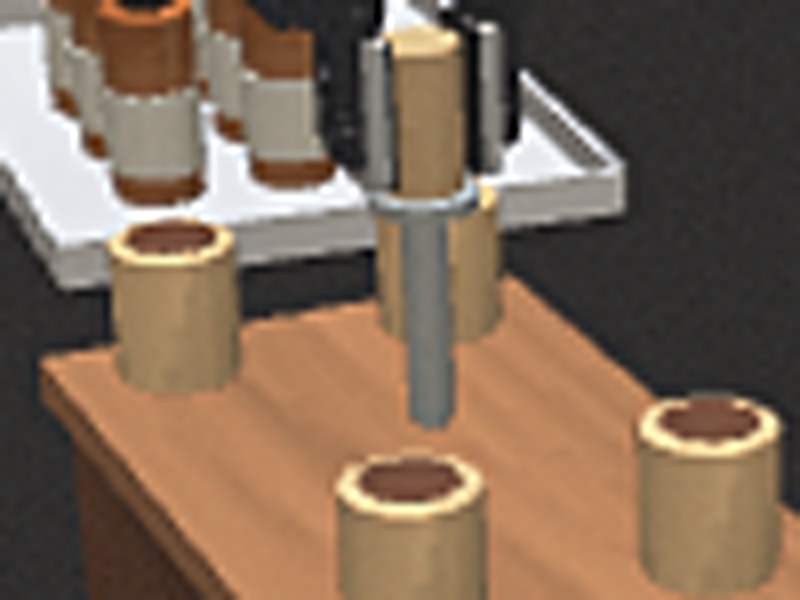

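```bash
python3 -m inch '[-0.06,-0.1,0.3,0,0,0,0.3,0,0,0,0.2,0,0,0,0.2,0,0,0,0,0]'; python3 -m inch '[0,0,0.2,0,0,0,0.2,0,0,0,0.2,0,0,0,0,0,0,0,0,0]'; python3 -c "
from h import *
go((.543,.1203,.1365)); print(get_state()['wrist_force'],get_state()['ft_torque'])"
```

```text
clock: 8.63
tcp_pos: [0.542, 0.1207, 0.1486]
orientation: [-0.0, 0.602, 0.799, -0.0]
wrist_force: [-0.2, 0.3, -0.0]
finger_gap: 0.0208
grip_force: 49.6
clock: 9.05
tcp_pos: [0.5423, 0.1207, 0.1431]
orientation: [-0.0, 0.602, 0.799, -0.0]
wrist_force: [-0.7, -0.5, -1.0]
finger_gap: 0.0207
grip_force: 49.6
shift now-axes cm [-0.06  0.06  0.66] turn 0 toolx [-0.276  0.961] tooly [0.961 0.276] tilt 0.02
[-0.69344029 -0.52909199 -1.0485746 ] [0.00574023 0.0294088  0.0104473 ]
```

```bash
python3 -m inch '[0,0,0.2,0,0,0,0.2,0,0,0,0.2,0,0,0,0,0,0,0,0,0]'; python3 -m inch '[0,0,0.1,0,0,0,0.1,0,0,0,0,0,0,0,0,0,0,0,0,0]'; python3 -m inch '[0,0,0.1,0,0,0,0.1,0,0,0,0,0,0,0,0,0,0,0,0,0]'
```

```text
clock: 9.47
tcp_pos: [0.5422, 0.1207, 0.1371]
orientation: [-0.0, 0.602, 0.799, -0.0]
wrist_force: [-0.1, -0.9, 0.2]
finger_gap: 0.0207
grip_force: 49.6
clock: 9.88
tcp_pos: [0.5424, 0.1207, 0.1353]
orientation: [-0.0, 0.602, 0.799, 0.0]
wrist_force: [0.6, -1.0, -1.3]
finger_gap: 0.0208
grip_force: 49.6
clock: 10.3
tcp_pos: [0.5424, 0.1207, 0.1333]
orientation: [-0.0, 0.602, 0.799, 0.0]
wrist_force: [-0.4, -0.2, -0.5]
finger_gap: 0.0203
grip_force: 49.6
```

```bash
python3 -m inch '[0,0,0.1,0,0,0,0,0,0,0,0,0,0,0,0,0,0,0,0,0]'; python3 -m inch '[0,0,0.1,0,0,0,0,0,0,0,0,0,0,0,0,0,0,0,0,0]'
```

```text
clock: 10.72
tcp_pos: [0.5426, 0.1207, 0.1325]
orientation: [0.0, 0.602, 0.799, 0.0]
wrist_force: [0.7, 1.3, 0.8]
finger_gap: 0.021
grip_force: 49.9
clock: 11.13
tcp_pos: [0.5427, 0.1207, 0.1324]
orientation: [0.001, 0.601, 0.799, 0.0]
wrist_force: [-1.2, 0.9, 6.6]
finger_gap: 0.0208
grip_force: 50.7
```

Contact with the block came at z 0.1324, about 16 mm below the mouth, so the pin is through the board. Next I'll refine the base centre from the lower outline.

Run:
```python
from h import *
im=cv2.imread('pics/side0.png')[150:260,240:370]; k=4
im=cv2.resize(im,None,fx=k,fy=k,interpolation=2); g=im.astype(int)
m=((g[:,:,2]-g[:,:,0])>18).astype(np.uint8)
c=max(cv2.findContours(m,0,cv2.CHAIN_APPROX_NONE)[0],key=cv2.contourArea)[:,0]
px=lambda p:np.array([240+(p[0]+.5)/k-.5,150+(p[1]+.5)/k-.5])
h=cv2.convexHull(c); ap=cv2.approxPolyDP(h,6,True)[:,0]; print([px(p).round(1).tolist() for p in ap])
# bottom edges: lowest contour point splits left and right lines
W=lambda p:plane('side',px(p),0)[:2]
i=c[:,1].argmax(); b=c[i]; print('low',px(b))
R_=np.array([p for p in c if b[0]+15<p[0]<b[0]+205 and p[1]==c[c[:,0]==p[0],1].max()])
L_=np.array([p for p in c if b[0]-100<p[0]<b[0]-15 and p[1]==c[c[:,0]==p[0],1].max()])
for n,S in(('R',R_),('L',L_)):
    Q=np.array([W(p) for p in S]); vx,vy,x,y=cv2.fitLine(Q.astype(np.float32),cv2.DIST_HUBER,0,.001,.001).ravel()
    print(n,len(Q),'ang',np.degrees(np.arctan2(vy,vx)).round(2),'pt',x,y,'ends',Q[0].round(4),Q[-1].round(4))
    nrm=np.array([-vy,vx]); t=np.array([.5427,.1207]); print('dist of tier hole from line mm',1e3*nrm@(t-[x,y]))
```

```text
[[304.4, 151.6], [341.9, 181.4], [353.9, 201.9], [349.6, 233.9], [289.1, 248.6], [256.1, 204.9], [249.4, 174.6], [257.4, 159.9], [261.1, 157.4]]
low [289.125 248.625]
R 189 ang 16.13 pt 0.55656785 0.017955326 ends [0.5187 0.0069] [0.6148 0.0345]
dist of tier hole from line mm 102.5537726662061
L 84 ang -73.77 pt 0.4893325 0.07948285 ends [0.4698 0.1452] [0.5049 0.0248]
dist of tier hole from line mm 62.76149365455453
```

```bash
python3 -m inch '[0.06,-0.095,0,0,0.06,-0.095,0,0,0.06,-0.095,0,0,0.06,-0.095,0,0,0,0,0,0]'; python3 -m inch '[0.1,0.03,0,0,0.1,0.04,0,0,0.1,0.05,0,0,0.1,0.05,0,0,0,0,0,0]'
```

```text
clock: 11.55
tcp_pos: [0.5398, 0.1219, 0.1324]
orientation: [0.002, 0.602, 0.799, 0.001]
wrist_force: [3.9, -1.2, 5.6]
finger_gap: 0.0208
grip_force: 50.3
clock: 11.97
tcp_pos: [0.5394, 0.1249, 0.132]
orientation: [0.002, 0.602, 0.799, -0.001]
wrist_force: [3.0, -5.0, 7.3]
finger_gap: 0.021
grip_force: 50.5
```

```bash
python3 -m inch '[0.07,0.1,0,0,0.05,0.1,0,0,0.04,0.11,0,0,0.02,0.11,0,0,0,0,0,0]'; python3 -m inch '[-0.02,0.11,0,0,-0.04,0.11,0,0,-0.05,0.1,0,0,-0.07,0.1,0,0,0,0,0,0]'
```

```text
clock: 12.38
tcp_pos: [0.5407, 0.1292, 0.1302]
orientation: [-0.001, 0.601, 0.799, -0.001]
wrist_force: [-0.5, -1.4, 0.5]
finger_gap: 0.0207
grip_force: 49.7
clock: 12.8
tcp_pos: [0.5429, 0.1287, 0.13]
orientation: [-0.003, 0.601, 0.799, -0.002]
wrist_force: [-8.0, -2.5, 3.0]
finger_gap: 0.0211
grip_force: 50.4
```

The pin dropped in near (0.541, 0.129), with z at 0.130 and the reaction showing it held by the hole's wall. I'll back off the last push and ease down.

```bash
python3 -m inch '[0.07,-0.2,0,0,0.06,-0.15,0,0,0,0,0.05,0,0,0,0.05,0,0,0,0,0]'; python3 -m inch '[0,0,0.1,0,0,0,0,0,0,0,0.05,0,0,0,0,0,0,0,0,0]'
```

```text
clock: 13.22
tcp_pos: [0.5421, 0.1289, 0.1303]
orientation: [-0.001, 0.601, 0.799, -0.0]
wrist_force: [-4.9, -1.1, 1.7]
finger_gap: 0.021
grip_force: 50.2
clock: 13.63
tcp_pos: [0.5422, 0.1287, 0.1295]
orientation: [-0.0, 0.602, 0.799, -0.0]
wrist_force: [-6.6, -3.4, 6.4]
finger_gap: 0.0206
grip_force: 50.8
```

```bash
python3 -m inch '[-0.02,-0.07,0,0,-0.01,-0.06,0,0,0,0,0,0,0,0,0,0,0,0,0,0]'; python3 -m inch '[0,0,0.1,0,0,0,0,0,0,0,0,0,0,0,0,0,0,0,0,0]'
```

```text
clock: 14.05
tcp_pos: [0.5418, 0.1284, 0.1293]
orientation: [0.0, 0.601, 0.799, 0.0]
wrist_force: [-4.8, -1.7, 4.1]
finger_gap: 0.0207
grip_force: 50.4
clock: 14.47
tcp_pos: [0.5413, 0.1281, 0.1273]
orientation: [-0.0, 0.602, 0.799, -0.0]
wrist_force: [-4.9, -2.0, 0.6]
finger_gap: 0.0208
grip_force: 50.0
```

```bash
python3 -m inch '[-0.01,-0.06,0,0,0,-0.04,0,0,0,0,0,0,0,0,0,0,0,0,0,0]'; python3 -m inch '[0,0,0.15,0,0,0,0.15,0,0,0,0,0,0,0,0,0,0,0,0,0]'
```

```text
clock: 14.88
tcp_pos: [0.541, 0.128, 0.1277]
orientation: [0.0, 0.601, 0.799, 0.0]
wrist_force: [-1.9, -1.9, -2.1]
finger_gap: 0.021
grip_force: 49.6
clock: 15.3
tcp_pos: [0.5409, 0.1279, 0.1248]
orientation: [0.0, 0.602, 0.799, 0.0]
wrist_force: [-3.3, -0.8, 0.5]
finger_gap: 0.0206
grip_force: 49.9
```

```bash
python3 -m inch '[0,-0.05,0.15,0,0,0,0.15,0,0,0,0.15,0,0,0,0.15,0,0,0,0,0]'; python3 -m inch '[0,0,0.15,0,0,0,0.15,0,0,0,0.15,0,0,0,0.15,0,0,0,0,0]'
```

```text
clock: 15.72
tcp_pos: [0.5406, 0.1278, 0.1185]
orientation: [0.0, 0.602, 0.799, 0.0]
wrist_force: [-0.5, -1.0, -3.1]
finger_gap: 0.0206
grip_force: 49.8
clock: 16.13
tcp_pos: [0.5405, 0.1278, 0.1125]
orientation: [0.0, 0.602, 0.799, 0.0]
wrist_force: [-0.5, -0.5, -2.1]
finger_gap: 0.0211
grip_force: 49.7
```

```bash
python3 -m inch '[0,0,0.15,0,0,0,0.15,0,0,0,0.15,0,0,0,0.1,0,0,0,0,0]'; python3 -m inch '[0,0,0.1,0,0,0,0.1,0,0,0,0.1,0,0,0,0,0,0,0,0,0]'; python3 -m inch '[0,0,0.1,0,0,0,0.1,0,0,0,0.1,0,0,0,0,0,0,0,0,0]'
```

```text
clock: 16.55
tcp_pos: [0.5404, 0.1278, 0.107]
orientation: [-0.0, 0.601, 0.799, 0.0]
wrist_force: [-0.7, 0.7, -0.7]
finger_gap: 0.0209
grip_force: 49.7
clock: 16.97
tcp_pos: [0.5405, 0.1278, 0.1044]
orientation: [0.0, 0.602, 0.799, 0.0]
wrist_force: [0.2, -0.7, 0.5]
finger_gap: 0.021
grip_force: 49.9
clock: 17.38
tcp_pos: [0.5405, 0.1278, 0.1017]
orientation: [0.0, 0.602, 0.799, 0.0]
wrist_force: [-1.3, -0.6, 5.2]
finger_gap: 0.0207
grip_force: 50.3
```

```bash
python3 -m inch '[0,0,0.1,0,0,0,0.1,0,0,0,0.1,0,0,0,0,0,0,0,0,0]'; python3 -m inch '[0,0,0.1,0,0,0,0.1,0,0,0,0.1,0,0,0,0,0,0,0,0,0]';  python3 -m inch '[0,0,0.1,0,0,0,0.1,0,0,0,0,0,0,0,0,0,0,0,0,0]'
```

```text
clock: 17.8
tcp_pos: [0.5405, 0.1278, 0.0985]
orientation: [0.0, 0.602, 0.799, 0.0]
wrist_force: [-0.4, 0.6, 4.4]
finger_gap: 0.0206
grip_force: 50.3
clock: 18.22
tcp_pos: [0.5405, 0.1277, 0.0954]
orientation: [0.0, 0.602, 0.799, 0.0]
wrist_force: [-0.8, 0.3, 3.7]
finger_gap: 0.0208
grip_force: 50.3
clock: 18.63
tcp_pos: [0.5405, 0.1278, 0.0934]
orientation: [0.0, 0.602, 0.799, 0.0]
wrist_force: [-1.1, -0.2, 3.7]
finger_gap: 0.0207
grip_force: 50.3
```

```bash
python3 -m inch '[0,0,0.1,0,0,0,0.1,0,0,0,0,0,0,0,0,0,0,0,0,0]';  python3 -m inch '[0,0,0.1,0,0,0,0,0,0,0,0,0,0,0,0,0,0,0,0,0]'
```

```text
clock: 19.05
tcp_pos: [0.5405, 0.1278, 0.0913]
orientation: [0.0, 0.602, 0.799, 0.0]
wrist_force: [0.1, -0.5, 3.6]
finger_gap: 0.0206
grip_force: 50.2
clock: 19.47
tcp_pos: [0.5406, 0.1278, 0.0906]
orientation: [0.0, 0.602, 0.799, 0.0]
wrist_force: [-0.4, -0.3, 5.7]
finger_gap: 0.0209
grip_force: 50.7
```

```bash
python3 -m inch '[0,0,0.05,0,0,0,0.05,0,0,0,0,0,0,0,0,0,0,0,0,0]'; python3 -c "
from h import *
zoom('side',245,130,100,75,8,'pics/z5.png')"
```

```text
clock: 19.88
tcp_pos: [0.5405, 0.1277, 0.0905]
orientation: [0.0, 0.602, 0.799, 0.0]
wrist_force: [-3.2, -1.2, 12.3]
finger_gap: 0.0208
grip_force: 51.2
```

View pics/z5.png

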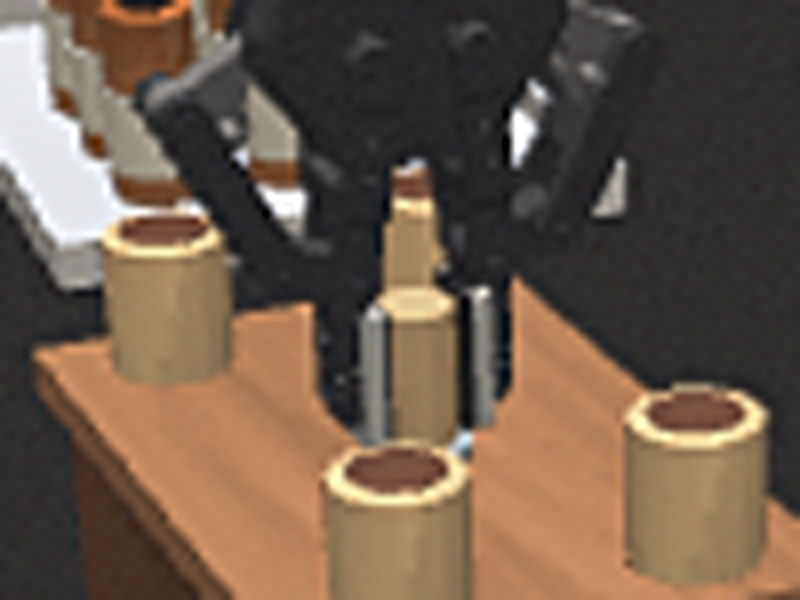

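The collar is down on the board: there is a firm stop at z 0.0905, exactly the height expected for home, at 12 N. Now I'll relax, open and lift.

```bash
python3 -m inch '[0,0,-0.12,0,0,0,0,0,0,0,0,0,0,0,0,0,0,0,0,0]'; python3 -m inch '[0,0,0,0,0,0,0,0,0,0,0,0,0,0,0,0,0,0,0,0]' 0.2; python3 -m inch '[0,0,-0.5,0,0,0,-2,0,0,0,-3,0,0,0,-3,0,0,0,-3,0]'; python3 -m inch '[0,0,-2,0,0,0,0,0,0,0,0,0,0,0,0,0,0,0,0,0]'; python3 -c "
from h import *
zoom('side',245,130,100,75,8,'pics/z6.png')"
```

```text
clock: 20.35
tcp_pos: [0.5402, 0.1277, 0.0906]
orientation: [-0.0, 0.602, 0.799, -0.0]
wrist_force: [-2.7, 0.0, 5.4]
finger_gap: 0.021
grip_force: 50.5
clock: 20.77
tcp_pos: [0.5402, 0.1277, 0.0902]
orientation: [-0.0, 0.602, 0.799, -0.0]
wrist_force: [0.7, -0.8, 0.1]
finger_gap: 0.0515
grip_force: 0.0
clock: 21.18
tcp_pos: [0.54, 0.1277, 0.2069]
orientation: [-0.0, 0.602, 0.799, -0.0]
wrist_force: [0.7, -1.3, 0.1]
finger_gap: 0.0516
grip_force: 0.0
clock: 21.6
tcp_pos: [0.5395, 0.1277, 0.2241]
orientation: [-0.001, 0.602, 0.799, -0.001]
wrist_force: [-0.2, -0.3, 0.3]
finger_gap: 0.0513
grip_force: 0.0
```

View pics/z6.png

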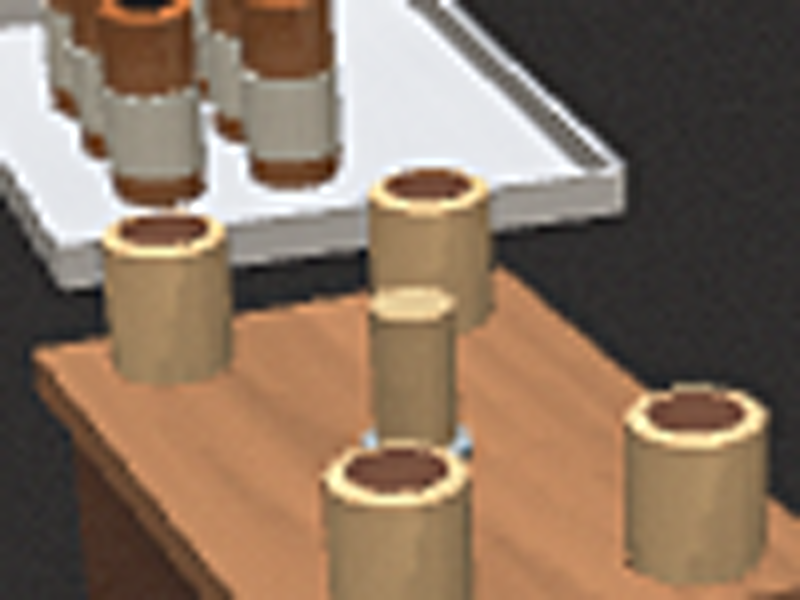

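The pin stands upright with its collar flush on the flat board, its knob at crop (413,370), and the gripper is clear. Handing in.

```bash
python3 -c "
from h import *
print(env.hand_in())"
```

```text
the job is handed in; nothing more can be done
None
```

The pin is through the tier board and fully home in the hidden socket, with its collar flush on the board and the gripper clear. The highest wrist reading was about 12 N; the job is handed in at about 22 s, but no verdict was returned.

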